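# Tip a wooden plaque over on to the painting board

### The job

The wooden plaque lies on its painted front beside the painting board. Without ever gripping it or picking it up, push it with the fingertips squarely up against the board's edge, tip it up against that edge and over on to the board, painted side up, then push it on until all of it lies on the board. Leave the bottle, the candle jar, the glass bowl and the green-capped pigment jar where they stand.

Things in the scene. Friction and masses are not known exactly. Their poses are not given: they have to be found in the camera images.
- plaque: Loose wooden wall plaque, 130 mm (its x) by 95 mm (its y), 12 mm thick, 60 to 120 g. Front orange with a moon and a tree, back bare pale wood with a small steel hanger plate. Origin: centre of the painted front face. z points from front to back: up at the start, down once turned over. Its +y long edge faces the board at the start, within 0.3 rad of parallel.
- far_edge (a point): Middle of the plaque's long edge away from the board, the one that tips up, at plaque (0, -47.5, 8.5) mm. The sides are straight for the 7 mm next to the back; below them the front is bevelled inwards all round, 6 mm in over the last 5 mm, so as it lies there is an undercut 5 mm high along the table on every side.
- board: Painting board: pale plywood, 280 mm (its x) by 210 mm (its y), 12 mm high, flat on the table; it does not move. Origin: at table level, middle of the 280 mm edge that faces the plaque. That edge is a square upright wall 12 mm high along the board's x axis, 140 mm to either side. y points from the edge into the board: push the plaque that way.
- corner0 (a point): Corner of the plaque's bare back face at plaque (+65, +47.5, 12) mm: on the long edge that meets the board.
- corner1 (a point): Corner of the plaque's bare back face at plaque (-65, +47.5, 12) mm: on the long edge that meets the board.
- corner2 (a point): Corner of the plaque's bare back face at plaque (-65, -47.5, 12) mm: on the long edge away from the board, which tips up.
- corner3 (a point): Corner of the plaque's bare back face at plaque (+65, -47.5, 12) mm: on the long edge away from the board, which tips up.
- paint_bottle: Blue paint bottle with a white cap, 48 mm across and 125 mm high, standing on the table; to be left alone. Origin: centre of its underside.
- candle_jar: Red jar with a steel lid, 60 mm across and 75 mm high, standing on the table; to be left alone. Origin: centre of its underside.
- bowl: Glass bowl, 96 mm across and 45 mm high, standing on the table; to be left alone. Origin: centre of its underside.
- pigment_jar: Small clear jar with a green cap, 42 mm across and 45 mm high, standing on the far part of the painting board; to be left alone. Origin: centre of its underside.
There are look-alikes about, which are no part of the job. Leave any pink look-alike of the plaque alone.

How it is judged:
By the outcome, as a careful person would: the job done as asked, in the order asked, and still so for the second after the job is handed in, with the robot touching nothing.
It also fails if it takes over 58 s, if anything falls off the work surface, if the arm or the gripper's body presses on something with over 40 N, if the wrist force passes 120 N, or if a joint passes its speed limit or range.

### The arm

A 6-joint arm with a two-finger parallel gripper is mounted at the origin on the work surface. World frame = base frame: x ahead of the robot, y to its left, z up, the work surface at z = 0. Lengths are in m, angles in rad, forces in N, time in s.
With the tool pointing down it reaches from about 0.3 to 0.85 m from the base axis. Payload 4.2 kg.
Tool frame: the origin (TCP) lies at the very end of the fingers, on their centre line; the grasp point (between the pads) lies 19 mm behind it; z points along the fingers, y is the direction in which the jaws open and shut (so a half turn about z gives the same grasp; the last joint's range is limited). The gripper opens to 91 mm and grips with 3 to 60 N. Pads are 32 mm wide; open, the fingers measure 118 mm over their backs; the gripper's body (76 mm by 178 mm) begins 60 mm behind the grasp point.
Start: joints at [1.188, 0.32, 1.565, -0, 1.257, -0.02], TCP at [0.204, 0.538, 0.214] pointing down, gripper open.
Joint ranges: [-3.11, 3.11], [-0.84, 2.01], [0.21, 2.61], [-1.34, 4.49], [0.05, 2.63], [-2.56, 2.56]. Speed limits (rad/s): [2.57, 2.57, 3.14, 3.14, 3.14, 3.14].

### API

Orientations are given as [roll, pitch, yaw] about the fixed x, y, z axes, in that order (R = Rz(yaw) Ry(pitch) Rx(roll)).
In Python, from rig import monitor, get_image, camera_info, manip gives the robot as it stands. The module is installed in compiled form; this text tells all that it offers.
- The arm moves only by the tool arm_command, never from a script. Its argument "steps" is a list of rows, each an object of numbers: "dx", "dy", "dz": the shift along the tool's x, y, z in m; "rx", "ry", "rz": the turn, a rotation vector about the tool's x, y, z in rad; "jaw": the opening, from -1 (shut) to 1 (fully open). In form: [{"dx": .., "dy": .., "dz": .., "rx": .., "ry": .., "rz": .., "jaw": ..}, ...]. A call has 1 to 20 rows; each row is the pose to reach, as a shift and turn from the pose commanded when the call began, along the tool's axes at that moment; what a row does not reach only later rows make up. A row lasts 1/10 s, in which the tool goes at most 50 mm and 8.59 degrees, less where a joint would pass 70% of its speed; a pose out of reach is approached as far as the arm can. A call with a gripper value outside its range is refused whole. The fingers move at their own pace and stop on an object; "squeeze" is the grip in N (left out, the last holds). Time passes only in rows, so rows that repeat a pose let the fingers close. It gives the time, the measured TCP pose, the force and the opening at its end, in the units of the state.
- monitor.sense(): the state, without advancing time (a new reading comes with each control period).
- get_image(name): name is "scene" or "top"; returns (picture, depth): 400x640x3 uint8, blue, green, red; 400x640 float32, m along the optical axis (not along the pixel's ray), 0 where there is no reading.
- camera_info(name): a dict with "K" (3x3 intrinsics, pixels), "world_from_camera" (4x4, takes a point from camera to world coordinates). Camera axes: x right, y down, z forward; pixel columns grow to the right and rows downward; lengths in m; the calibration is good to about 2 mm. A picture is of the moment at which its call begins. camera_info takes no time and is no camera call.
- manip.sign_off(): hands the job in, once; it reports no verdict.
The state is a dict: "clock": time; "joints": joint angles; "joint_vel": joint speeds; "effort": joint torques, N m; "tcp_pos": TCP position; "tool_rot": TCP orientation; "force": force on the tool from outside, world axes, zero at the start; "torque": the same for the moment, N m; "width": finger opening in m.
Only numpy, scipy, OpenCV 4.12 (cv2) and the standard library are available. Lean on these libraries where they do the work, as an engineer would, in place of code of your own. Each camera call takes 0.05 s, during which the arm holds its last target.

## Working session

There is one attempt and no reset: what is moved stays moved. The work goes in short steps, Python scripts to look and compute and a tool call to move; the robot and the scene stay as the last step left them, time stands still between calls to the robot, and variables do not carry over. Pictures are saved under pics/ and viewed, and the job is handed in when it is done.

Besides the shell and the picture viewer there is one more tool, called after "Call:" in YAML: its name, and indented under it one key for each argument. arm_command: Moves the arm, as the interface text tells. Its arguments: {"type":"object","properties":{"steps":{"type":"array","items":{"type":"object","properties":{"dx":{"type":"number"},"dy":{"type":"number"},"dz":{"type":"number"},"rx":{"type":"number"},"ry":{"type":"number"},"rz":{"type":"number"},"jaw":{"type":"number"}}}},"squeeze":{"type":"number"}},"required":["steps"]}

```bash
mkdir -p pics; python3 - <<'E'
from rig import monitor,get_image,camera_info
import cv2,numpy as np
print(monitor.sense())
for n in("scene","top"):
    p,d=get_image(n);cv2.imwrite(f"pics/{n}0.png",p);np.save(f"{n}0d.npy",d);c=camera_info(n);print(n,c["K"],c["world_from_camera"])
E
```

```text
{'clock': 0.0, 'joints': array([ 1.18799128e+00,  3.20303807e-01,  1.56567313e+00, -1.75052485e-06,
        1.25738086e+00, -1.99962472e-02]), 'joint_vel': array([ 0.00029108, -0.00113246,  0.00078787,  0.0006396 ,  0.00026443,
       -0.00041183]), 'effort': array([-1.78559738e-03, -4.12461877e+01, -2.31970650e+01,  7.25733046e-02,
        4.58965043e-02, -1.16104393e-04]), 'tcp_pos': array([0.2038797 , 0.53710729, 0.21311573]), 'tool_rot': array([-3.13982783e+00, -3.36299229e-05,  2.77878436e+00]), 'force': array([-0.56379469,  0.73853343,  0.07873157]), 'torque': array([-0.02215175, -0.00066003,  0.01634832]), 'width': 0.09116689475366335}
scene [[412.72065975   0.         314.47156068]
 [  0.         412.72065975 201.79033061]
 [  0.           0.           1.        ]] [[ 0.16191387  0.66627587 -0.72791508  1.25171737]
 [ 0.98668586 -0.09785168  0.12990789 -0.08727723]
 [ 0.01532678 -0.73925741 -0.67324852  0.69567473]
 [ 0.          0.          0.          1.        ]]
top [[383.38787258   0.         322.92927027]
 [  0.         383.38787258 201.03248399]
 [  0.           0.           1.        ]] [[-3.91616550e-04 -9.80983565e-01  1.94090421e-01  3.30918114e-01]
 [-9.99998626e-01  6.96797527e-04  1.50409747e-03  4.18325295e-02]
 [-1.61073662e-03 -1.94089565e-01 -9.80982490e-01  1.08661177e+00]
 [ 0.00000000e+00  0.00000000e+00  0.00000000e+00  1.00000000e+00]]
```

View pics/scene0.png

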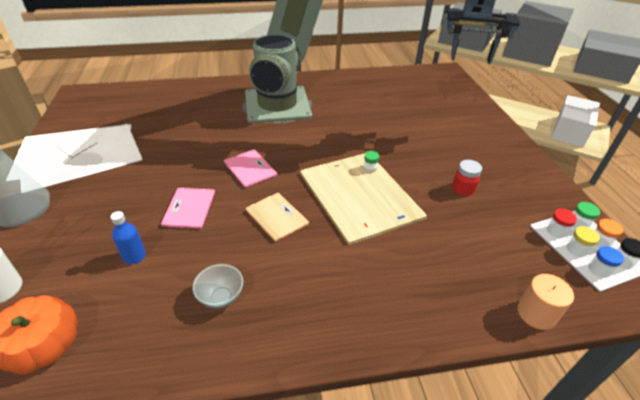

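View pics/top0.png

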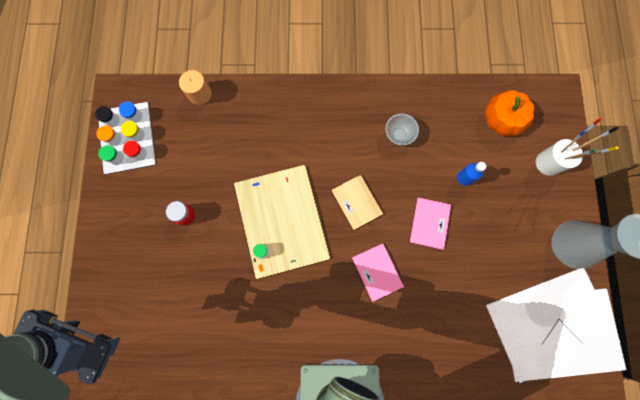

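```bash
cat > h.py <<'E'
import cv2,numpy as np
from rig import monitor,get_image,camera_info
def ray(n,uv,z):
    c=camera_info(n);K=c["K"];T=c["world_from_camera"]
    d=np.linalg.inv(K)@np.array([uv[0],uv[1],1.]);d=T[:3,:3]@d;o=T[:3,3]
    return o+d*(z-o[2])/d[2]
def proj(n,P):
    c=camera_info(n);T=np.linalg.inv(c["world_from_camera"]);q=c["K"]@(T[:3,:3]@np.array(P)+T[:3,3]);return q[:2]/q[2]
def quad(m):
    cs,_=cv2.findContours(m,cv2.RETR_EXTERNAL,cv2.CHAIN_APPROX_NONE)
    return sorted(cs,key=cv2.contourArea)[::-1]
E
python3 - <<'E'
from h import *
for n in("top","scene"):
    p=cv2.imread(f"pics/{n}0.png");h=cv2.cvtColor(p,cv2.COLOR_BGR2HSV)
    for q in [(357,195),(370,215),(290,200),(300,250)] if n=="top" else [(270,210),(285,225),(350,190),(370,210)]: print(n,q,h[q[1],q[0]])
    m=cv2.inRange(h,(10,50,150),(32,170,255))
    if n=="top": m[:150]=0;m[300:]=0;m[:,:225]=0;m[:,400:]=0
    else: m[:150]=0;m[245:]=0;m[:,:235]=0;m[:,435:]=0
    m=cv2.morphologyEx(m,cv2.MORPH_OPEN,np.ones((3,3)))
    for c in quad(m)[:2]:
        hl=cv2.convexHull(c);a=cv2.approxPolyDP(hl,6,True)[:,0];print(cv2.contourArea(c),a.tolist())
        P=np.array([ray(n,x,.012) for x in a]);print(P.round(4).tolist());print(np.linalg.norm(P-np.roll(P,-1,0),axis=1).round(4))
    g=cv2.inRange(h,(45,120,60),(80,255,255))
    for c in quad(g)[:4]:
        mm=cv2.moments(c)
        if mm["m00"]>20: u=(mm["m10"]/mm["m00"],mm["m01"]/mm["m00"]);print("green",u,ray(n,u,.045))
E
```

```text
top (357, 195) [ 23  89 254]
top (370, 215) [ 22  92 253]
top (290, 200) [ 26  70 252]
top (300, 250) [ 25  84 249]
7060.0 [[304, 165], [329, 258], [255, 278], [234, 183]]
[[0.6505, 0.0986, 0.012], [0.3823, 0.0267, 0.012], [0.328, 0.2303, 0.012], [0.5968, 0.3, 0.012]]
[0.2776 0.2107 0.2777 0.2085]
1507.0 [[360, 175], [382, 214], [352, 228], [332, 189]]
[[0.6203, -0.0639, 0.012], [0.5059, -0.1241, 0.012], [0.466, -0.0384, 0.012], [0.5788, 0.0174, 0.012]]
[0.1293 0.0945 0.1258 0.0913]
green (106.78916666666666, 152.99) [0.67665546 0.65778422 0.045     ]
green (259.62301587301585, 250.4206349206349) [0.4011217  0.21449929 0.045     ]
scene (270, 210) [ 23  73 254]
scene (285, 225) [ 23  69 254]
scene (350, 190) [ 25  68 250]
scene (370, 210) [ 25  63 251]
6134.5 [[363, 153], [426, 217], [348, 242], [300, 170]]
[[0.3297, 0.2141, 0.012], [0.6041, 0.2985, 0.012], [0.6546, 0.097, 0.012], [0.3818, 0.0267, 0.012]]
[0.2871 0.2077 0.2817 0.1945]
1661.0 [[278, 192], [308, 223], [274, 240], [246, 206]]
[[0.463, -0.0404, 0.012], [0.5827, 0.0179, 0.012], [0.6242, -0.0651, 0.012], [0.5034, -0.1221, 0.012]]
[0.1331 0.0928 0.1336 0.0911]
green (587.4866529774127, 209.81451060917178) [0.66791503 0.66252969 0.045     ]
green (371.6621212121212, 156.48636363636365) [0.39299717 0.21863306 0.045     ]
```

```bash
cat >> h.py <<'E'
from scipy.spatial.transform import Rotation as R
O=np.array([.517,.0623,0]);A=np.arctan2(.0713,.2703)
B=np.array([[np.cos(A),-np.sin(A),0],[np.sin(A),np.cos(A),0],[0,0,1]])
def toB(p): return B.T@(np.array(p)-O)
def Rt(tilt,yaw=0): # tool x = board +y, tip pointing forward by tilt(rad)
    c,s=np.cos(tilt),np.sin(tilt)
    M=np.array([[1,0,0],[0,c,s],[0,s,-c]]).T # placeholder rows
    x=np.array([0,c,s]);z=np.array([0,s,-c]);y=np.cross(z,x)
    return B@R.from_euler('z',yaw).as_matrix()@np.stack([x,y,z],1)
def delta(pB,tilt,p0=None,R0=None,yaw=0):
    s=monitor.sense();p0=s["tcp_pos"] if p0 is None else p0
    R0=R.from_euler('xyz',s["tool_rot"]).as_matrix() if R0 is None else R0
    p=O+B@np.array(pB)
    return (R0.T@(p-p0)).round(4),R.from_matrix(R0.T@Rt(tilt,yaw)).as_rotvec().round(4)
def st():
    s=monitor.sense();M=R.from_euler('xyz',s["tool_rot"]).as_matrix()
    print("t",round(s["clock"],2),"B",toB(s["tcp_pos"]).round(4),"F(B)",(B.T@s["force"]).round(2),"xB",(B.T@M[:,0]).round(3),"w",round(s["width"],4),"j",s["joints"].round(2))
E
python3 -c "
from h import *
st();print(delta((0,-.205,.1),0));print(delta((0,-.205,.03),0))"
```

```text
t 0.1 B [-0.1817  0.539   0.2132] F(B) [ 0.95 -0.23  0.26] xB [-0.813  0.582  0.   ] w 0.0908 j [ 1.19  0.32  1.57  0.    1.26 -0.02]
(array([-0.5805, -0.4994,  0.114 ]), array([-1.500e-03,  7.000e-04,  9.501e-01]))
(array([-0.5805, -0.4993,  0.184 ]), array([-1.500e-03,  7.000e-04,  9.501e-01]))
```

Call:
arm_command:
  steps:
    - {"dx": -0.05,"dy": -0.043,"dz": 0.0,"rz": 0.08,"jaw": 1}
    - {"dx": -0.1,"dy": -0.086,"dz": 0.0,"rz": 0.16}
    - {"dx": -0.15,"dy": -0.129,"dz": 0.0,"rz": 0.24}
    - {"dx": -0.2,"dy": -0.172,"dz": 0.0,"rz": 0.32}
    - {"dx": -0.25,"dy": -0.215,"dz": 0.0,"rz": 0.41}
    - {"dx": -0.3,"dy": -0.258,"dz": 0.0,"rz": 0.49}
    - {"dx": -0.35,"dy": -0.301,"dz": 0.0,"rz": 0.57}
    - {"dx": -0.4,"dy": -0.344,"dz": 0.0,"rz": 0.65}
    - {"dx": -0.45,"dy": -0.387,"dz": 0.0,"rz": 0.74}
    - {"dx": -0.5,"dy": -0.43,"dz": 0.02,"rz": 0.82}
    - {"dx": -0.55,"dy": -0.473,"dz": 0.04,"rz": 0.9}
    - {"dx": -0.58,"dy": -0.499,"dz": 0.08,"rz": 0.95}
    - {"dx": -0.58,"dy": -0.499,"dz": 0.114,"rz": 0.95}
    - {"dx": -0.58,"dy": -0.499,"dz": 0.114,"rz": 0.95}
    - {"dx": -0.58,"dy": -0.499,"dz": 0.114,"rz": 0.95}
    - {"dx": -0.58,"dy": -0.499,"dz": 0.114,"rz": 0.95}
    - {"dx": -0.58,"dy": -0.499,"dz": 0.114,"rz": 0.95}
    - {"dx": -0.58,"dy": -0.499,"dz": 0.114,"rz": 0.95}

```text
validation failed for argument at $.st...
```

```bash
python3 -c "
from h import *
st();print(delta((0,-.205,.005),0))
for n in('top','scene'):cv2.imwrite(f'pics/{n}1.png',get_image(n)[0])"
```

```text
t 0.1 B [-0.1817  0.539   0.2132] F(B) [ 0.95 -0.23  0.26] xB [-0.813  0.582  0.   ] w 0.0908 j [ 1.19  0.32  1.57  0.    1.26 -0.02]
(array([-0.5805, -0.4993,  0.209 ]), array([-1.500e-03,  7.000e-04,  9.501e-01]))
```

View pics/top1.png

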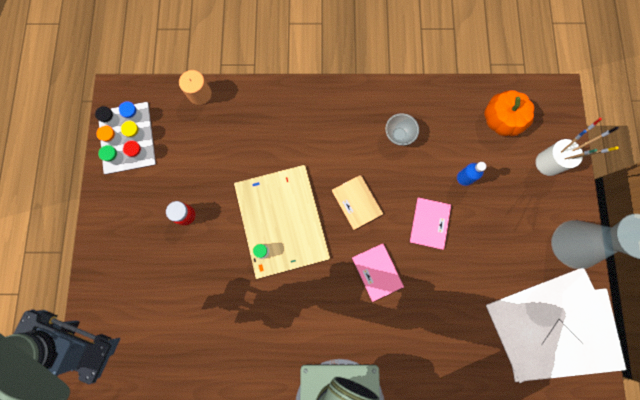

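View pics/scene1.png

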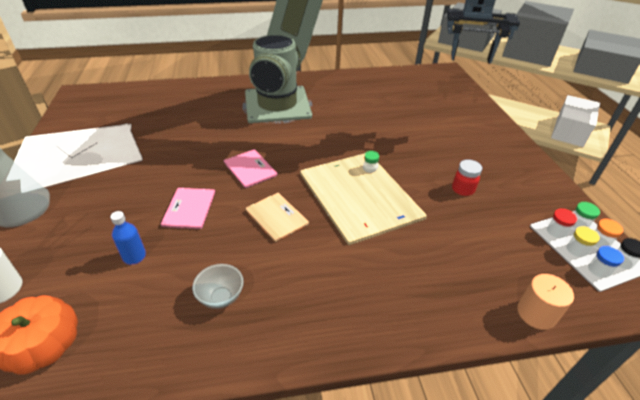

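The move was refused, so nothing has changed. I'll resend it with every field filled in on every row.

Call:
arm_command:
  steps:
    - {"dx": -0.1,"dy": -0.086,"dz": 0,"rx": 0,"ry": 0,"rz": 0.16,"jaw": 1}
    - {"dx": -0.2,"dy": -0.172,"dz": 0,"rx": 0,"ry": 0,"rz": 0.32,"jaw": 1}
    - {"dx": -0.3,"dy": -0.258,"dz": 0,"rx": 0,"ry": 0,"rz": 0.49,"jaw": 1}
    - {"dx": -0.4,"dy": -0.344,"dz": 0,"rx": 0,"ry": 0,"rz": 0.65,"jaw": 1}
    - {"dx": -0.5,"dy": -0.43,"dz": 0,"rx": 0,"ry": 0,"rz": 0.82,"jaw": 1}
    - {"dx": -0.58,"dy": -0.499,"dz": 0,"rx": 0,"ry": 0,"rz": 0.95,"jaw": 1}
    - {"dx": -0.58,"dy": -0.499,"dz": 0,"rx": 0,"ry": 0,"rz": 0.95,"jaw": 1}
    - {"dx": -0.58,"dy": -0.499,"dz": 0,"rx": 0,"ry": 0,"rz": 0.95,"jaw": 1}
    - {"dx": -0.58,"dy": -0.499,"dz": 0,"rx": 0,"ry": 0,"rz": 0.95,"jaw": 1}
    - {"dx": -0.58,"dy": -0.499,"dz": 0,"rx": 0,"ry": 0,"rz": 0.95,"jaw": 1}
    - {"dx": -0.58,"dy": -0.499,"dz": 0,"rx": 0,"ry": 0,"rz": 0.95,"jaw": 1}
    - {"dx": -0.58,"dy": -0.499,"dz": 0,"rx": 0,"ry": 0,"rz": 0.95,"jaw": 1}
    - {"dx": -0.58,"dy": -0.499,"dz": 0,"rx": 0,"ry": 0,"rz": 0.95,"jaw": 1}
    - {"dx": -0.58,"dy": -0.499,"dz": 0,"rx": 0,"ry": 0,"rz": 0.95,"jaw": 1}
    - {"dx": -0.58,"dy": -0.499,"dz": 0.05,"rx": 0,"ry": 0,"rz": 0.95,"jaw": 1}
    - {"dx": -0.58,"dy": -0.499,"dz": 0.1,"rx": 0,"ry": 0,"rz": 0.95,"jaw": 1}
    - {"dx": -0.58,"dy": -0.499,"dz": 0.15,"rx": 0,"ry": 0,"rz": 0.95,"jaw": 1}
    - {"dx": -0.58,"dy": -0.499,"dz": 0.15,"rx": 0,"ry": 0,"rz": 0.95,"jaw": 1}
    - {"dx": -0.58,"dy": -0.499,"dz": 0.15,"rx": 0,"ry": 0,"rz": 0.95,"jaw": 1}
    - {"dx": -0.58,"dy": -0.499,"dz": 0.15,"rx": 0,"ry": 0,"rz": 0.95,"jaw": 1}

```text
clock: 2.2
tcp_pos: [0.5696, -0.1348, 0.0643]
tool_rot: [3.141, 0.0, 1.829]
force: [0.1, -0.8, 0.6]
width: 0.0911
```

```bash
python3 -c "
from h import *
st();print(delta((0,-.205,.005),0))
for n in('top','scene'):cv2.imwrite(f'pics/{n}2.png',get_image(n)[0])"
```

```text
t 2.2 B [ 0.0006 -0.204   0.0643] F(B) [-0.08 -0.79  0.63] xB [-0.  1. -0.] w 0.0911 j [-0.25  0.47  1.74  0.    0.93 -0.51]
(array([-0.001 , -0.0006,  0.0593]), array([0.0003, 0.    , 0.0001]))
```

View pics/top2.png

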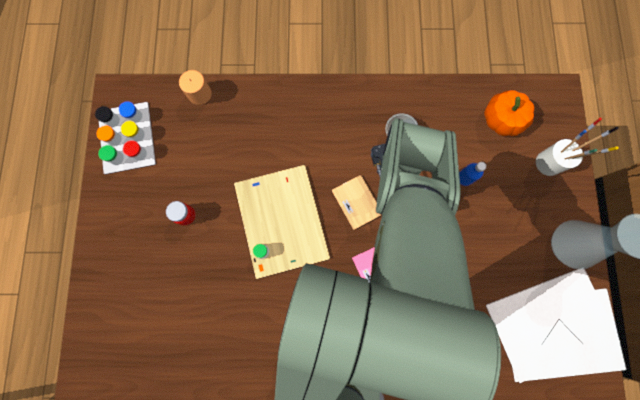

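View pics/scene2.png

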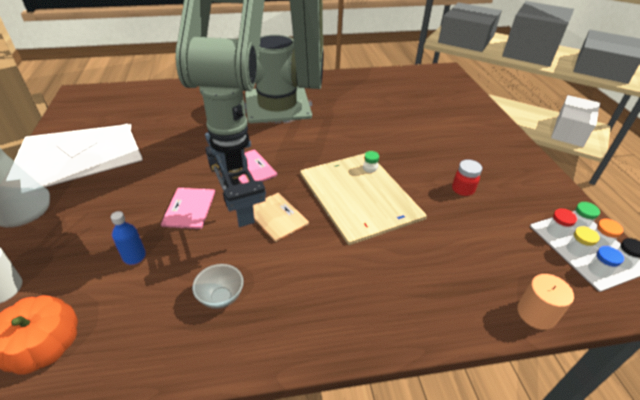

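Call:
arm_command:
  steps:
    - {"dx": 0,"dy": 0,"dz": 0.03,"rx": 0,"ry": 0,"rz": 0,"jaw": 1}
    - {"dx": 0,"dy": 0,"dz": 0.05,"rx": 0,"ry": 0,"rz": 0,"jaw": 1}
    - {"dx": 0,"dy": 0,"dz": 0.0585,"rx": 0,"ry": 0,"rz": 0,"jaw": 1}
    - {"dx": 0,"dy": 0,"dz": 0.0585,"rx": 0,"ry": 0,"rz": 0,"jaw": 1}
    - {"dx": 0.006,"dy": 0,"dz": 0.0585,"rx": 0,"ry": 0,"rz": 0,"jaw": 1}
    - {"dx": 0.012,"dy": 0,"dz": 0.0585,"rx": 0,"ry": 0,"rz": 0,"jaw": 1}
    - {"dx": 0.018,"dy": 0,"dz": 0.0585,"rx": 0,"ry": 0,"rz": 0,"jaw": 1}
    - {"dx": 0.024,"dy": 0,"dz": 0.0585,"rx": 0,"ry": 0,"rz": 0,"jaw": 1}
    - {"dx": 0.03,"dy": 0,"dz": 0.0585,"rx": 0,"ry": 0,"rz": 0,"jaw": 1}
    - {"dx": 0.036,"dy": 0,"dz": 0.0585,"rx": 0,"ry": 0,"rz": 0,"jaw": 1}
    - {"dx": 0.042,"dy": 0,"dz": 0.0585,"rx": 0,"ry": 0,"rz": 0,"jaw": 1}
    - {"dx": 0.048,"dy": 0,"dz": 0.0585,"rx": 0,"ry": 0,"rz": 0,"jaw": 1}
    - {"dx": 0.054,"dy": 0,"dz": 0.0585,"rx": 0,"ry": 0,"rz": 0,"jaw": 1}
    - {"dx": 0.06,"dy": 0,"dz": 0.0585,"rx": 0,"ry": 0,"rz": 0,"jaw": 1}
    - {"dx": 0.066,"dy": 0,"dz": 0.0585,"rx": 0,"ry": 0,"rz": 0,"jaw": 1}
    - {"dx": 0.072,"dy": 0,"dz": 0.0585,"rx": 0,"ry": 0,"rz": 0,"jaw": 1}
    - {"dx": 0.078,"dy": 0,"dz": 0.0585,"rx": 0,"ry": 0,"rz": 0,"jaw": 1}
    - {"dx": 0.082,"dy": 0,"dz": 0.0585,"rx": 0,"ry": 0,"rz": 0,"jaw": 1}
    - {"dx": 0.082,"dy": 0,"dz": 0.0585,"rx": 0,"ry": 0,"rz": 0,"jaw": 1}

```text
clock: 4.2
tcp_pos: [0.5479, -0.0548, 0.0053]
tool_rot: [-3.141, -0.001, 1.829]
force: [-0.4, -0.8, -0.1]
width: 0.0911
```

```bash
python3 -c "
from h import *
st()
for n in('top','scene'):
  p=get_image(n)[0];cv2.imwrite(f'pics/{n}3.png',p)
  c=p[100:300,220:440] ;cv2.imwrite(f'pics/{n}3c.png',cv2.resize(c,None,fx=3,fy=3)[:600])"
```

```text
t 4.2 B [ 0.     -0.1211  0.0053] F(B) [-0.59 -0.72 -0.14] xB [-0.001  1.     0.001] w 0.0911 j [-0.12  0.5   1.89  0.    0.76 -0.38]
```

View pics/top3c.png

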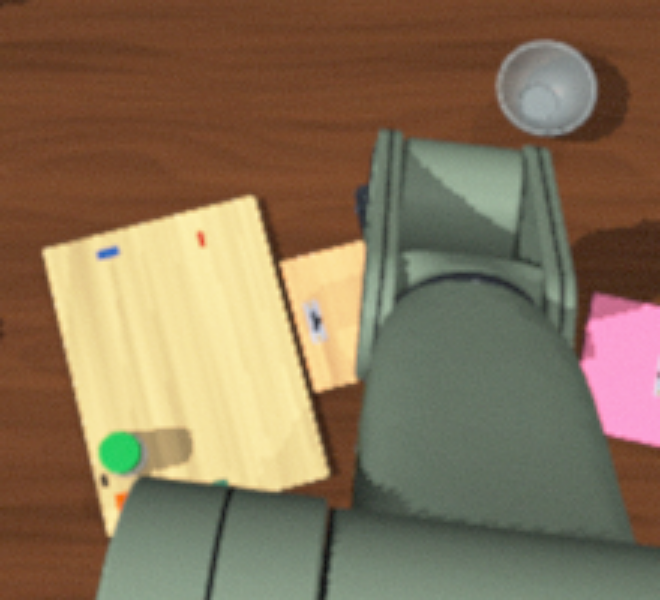

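View pics/scene3c.png

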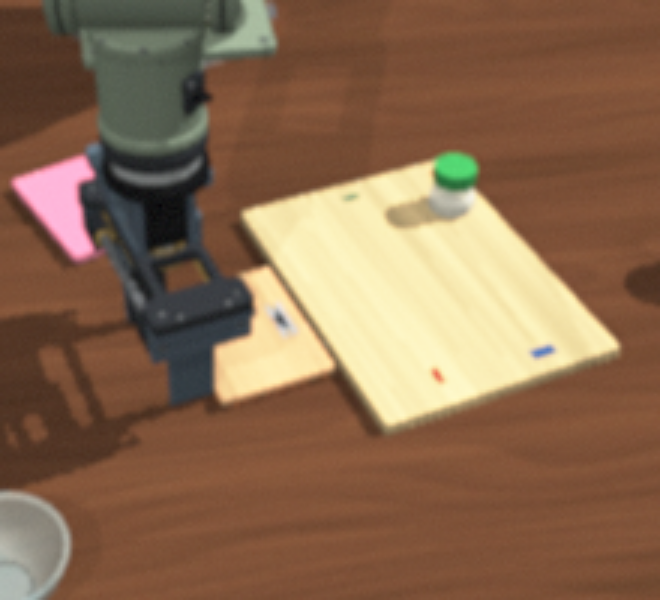

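Call:
arm_command:
  steps:
    - {"dx": 0.004,"dy": 0,"dz": 0,"rx": 0,"ry": 0,"rz": 0,"jaw": 1}
    - {"dx": 0.008,"dy": 0,"dz": 0,"rx": 0,"ry": 0,"rz": 0,"jaw": 1}
    - {"dx": 0.01,"dy": 0,"dz": 0,"rx": 0,"ry": 0,"rz": 0,"jaw": 1}
    - {"dx": 0.011,"dy": 0,"dz": 0,"rx": 0,"ry": 0,"rz": 0,"jaw": 1}
    - {"dx": 0.012,"dy": 0,"dz": 0,"rx": 0,"ry": 0,"rz": 0,"jaw": 1}
    - {"dx": 0.012,"dy": 0,"dz": 0,"rx": 0,"ry": 0,"rz": 0,"jaw": 1}

```text
clock: 4.9
tcp_pos: [0.5466, -0.047, 0.0059]
tool_rot: [3.14, 0.006, 1.832]
force: [1.3, -12.2, 0.6]
width: 0.0911
```

```bash
python3 -c "
from h import *
st()"
```

```text
t 4.9 B [ 0.0008 -0.1132  0.0059] F(B) [ -1.84 -12.12   0.59] xB [-0.003  1.    -0.006] w 0.0911 j [-0.1   0.49  1.89 -0.01  0.75 -0.36]
```

```bash
cat > plan.py <<'E'
import numpy as np
def pose(phi,th,s,pen,y0=-2.2):
    p=np.radians(phi);t=np.radians(th)
    h=max(12*np.cos(p)-6*np.sin(p),7*np.cos(p))
    c=np.array([y0-95*np.cos(p)-7*np.sin(p),h+95*np.sin(p)-7*np.cos(p)])
    x=np.array([np.cos(t),np.sin(t)]);z=np.array([np.sin(t),-np.cos(t)])
    return c-16*x+s*z+pen*x
E
python3 -c "
from plan import *
for phi,th,s,pen in [(0,0,3.5,3),(2,0,3.5,3),(4,0,3.5,3),(6,2,4,3),(8,4,4.5,3),(10,6,5,3),(12,8,5,3),(15,10,6,3),(20,14,7,3),(25,18,8,3),(30,22,8,3),(40,28,8,3),(50,32,8,3),(60,35,8,3),(70,35,8,3),(80,35,8,3)]:
  q=pose(phi,th,s,pen);print(phi,th,q.round(1),'dx %.1f dz %.1f ry %.3f'%(q[0]+110,-(q[1]-5.8),np.radians(th)))"
```

```text
0 0 [-110.2    1.5] dx -0.2 dz 4.3 ry 0.000
2 0 [-110.4    4.6] dx -0.4 dz 1.2 ry 0.000
4 0 [-110.5    7.7] dx -0.5 dz -1.9 ry 0.000
6 2 [-110.3    9.8] dx -0.3 dz -4.0 ry 0.035
8 4 [-109.9   11.9] dx 0.1 dz -6.1 ry 0.070
10 6 [-109.4   14. ] dx 0.6 dz -8.2 ry 0.105
12 8 [-108.8   16.6] dx 1.2 dz -10.8 ry 0.140
15 10 [-107.5   19.7] dx 2.5 dz -13.9 ry 0.175
20 14 [-104.8   25.2] dx 5.2 dz -19.4 ry 0.244
25 18 [-101.1   30.5] dx 8.9 dz -24.7 ry 0.314
30 22 [-97.   36.5] dx 13.0 dz -30.7 ry 0.384
40 28 [-87.2  47.9] dx 22.8 dz -42.1 ry 0.489
50 32 [-75.4  59.1] dx 34.6 dz -53.3 ry 0.559
60 35 [-61.8  68.3] dx 48.2 dz -62.5 ry 0.611
70 35 [-47.3  75.3] dx 62.7 dz -69.5 ry 0.611
80 35 [-31.7  79.5] dx 78.3 dz -73.7 ry 0.611
```

Call:
arm_command:
  steps:
    - {"dx": -0.008,"dy": 0,"dz": 0,"rx": 0,"ry": 0,"rz": 0,"jaw": 1}
    - {"dx": -0.008,"dy": 0,"dz": 0.0042,"rx": 0,"ry": 0,"rz": 0,"jaw": 1}
    - {"dx": -0.006,"dy": 0,"dz": 0.0042,"rx": 0,"ry": 0,"rz": 0,"jaw": 1}
    - {"dx": -0.003,"dy": 0,"dz": 0.0042,"rx": 0,"ry": 0,"rz": 0,"jaw": 1}
    - {"dx": 0,"dy": 0,"dz": 0.0042,"rx": 0,"ry": 0,"rz": 0,"jaw": 1}
    - {"dx": 0,"dy": 0,"dz": 0.0042,"rx": 0,"ry": 0,"rz": 0,"jaw": 1}
    - {"dx": 0,"dy": 0,"dz": 0.0027,"rx": 0,"ry": 0,"rz": 0,"jaw": 1}
    - {"dx": 0,"dy": 0,"dz": 0.0012,"rx": 0,"ry": 0,"rz": 0,"jaw": 1}
    - {"dx": 0,"dy": 0,"dz": -0.0004,"rx": 0,"ry": 0,"rz": 0,"jaw": 1}
    - {"dx": 0,"dy": 0,"dz": -0.0019,"rx": 0,"ry": 0,"rz": 0,"jaw": 1}
    - {"dx": 0,"dy": 0,"dz": -0.003,"rx": 0,"ry": 0.017,"rz": 0,"jaw": 1}
    - {"dx": 0,"dy": 0,"dz": -0.004,"rx": 0,"ry": 0.035,"rz": 0,"jaw": 1}
    - {"dx": 0,"dy": 0,"dz": -0.005,"rx": 0,"ry": 0.05,"rz": 0,"jaw": 1}
    - {"dx": 0,"dy": 0,"dz": -0.006,"rx": 0,"ry": 0.07,"rz": 0,"jaw": 1}
    - {"dx": 0.0005,"dy": 0,"dz": -0.007,"rx": 0,"ry": 0.09,"rz": 0,"jaw": 1}
    - {"dx": 0.0006,"dy": 0,"dz": -0.0082,"rx": 0,"ry": 0.105,"rz": 0,"jaw": 1}

```text
clock: 6.5
tcp_pos: [0.5457, -0.0461, 0.0138]
tool_rot: [3.141, -0.1, 1.832]
force: [-0.4, -11.3, 0.4]
width: 0.0913
```

```bash
python3 -c "
from h import *
st()
for n in('scene',):
  p=get_image(n)[0];cv2.imwrite(f'pics/{n}4.png',p)
  c=p[150:260,220:360] ;cv2.imwrite(f'pics/{n}4c.png',cv2.resize(c,None,fx=5,fy=5))"
```

```text
t 6.5 B [ 1.000e-04 -1.121e-01  1.380e-02] F(B) [ -3.27 -10.85   0.43] xB [-0.004  0.995  0.1  ] w 0.0913 j [-0.16  0.5   1.86  0.12  0.83 -0.51]
```

View pics/scene4c.png

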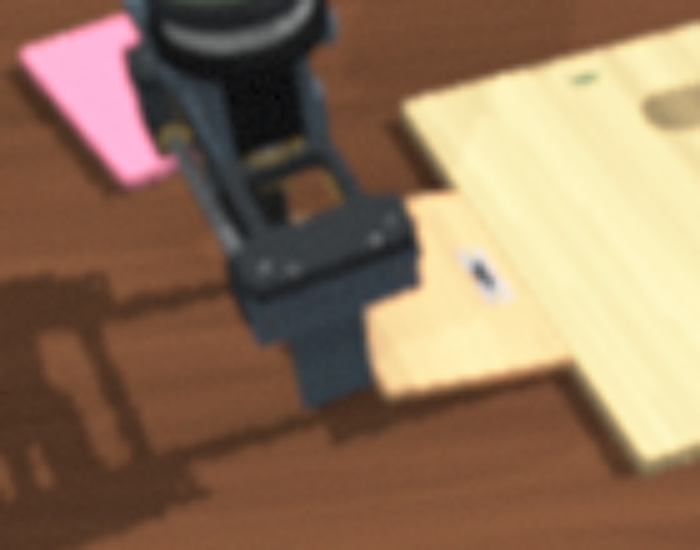

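```bash
cat >> plan.py <<'E'
def show(L,q0,th0,y0=-2.2):
    t=np.radians(th0);x=np.array([np.cos(t),np.sin(t)]);z=np.array([np.sin(t),-np.cos(t)])
    for a in L:
        q=pose(*a,y0=y0);d=q-q0
        print(a,q.round(1),'dx %.4f dz %.4f ry %.3f'%(d@x/1e3,d@z/1e3,np.radians(a[1]-th0)))
E
python3 -c "
from plan import *
L=[(p,6+.8*(p-10),5+.15*(p-10),3) for p in range(12,47,2)]
show(L,np.array([-109.4,14.0]),6)"
```

```text
(12, 7.6, 5.3, 3) [-108.8   16.4] dx 0.0009 dz -0.0023 ry 0.028
(14, 9.2, 5.6, 3) [-108.    18.8] dx 0.0019 dz -0.0046 ry 0.056
(16, 10.8, 5.9, 3) [-107.1   21.1] dx 0.0030 dz -0.0068 ry 0.084
(18, 12.4, 6.2, 3) [-106.1   23.4] dx 0.0043 dz -0.0090 ry 0.112
(20, 14.0, 6.5, 3) [-104.9   25.7] dx 0.0057 dz -0.0112 ry 0.140
(22, 15.600000000000001, 6.8, 3) [-103.6   27.9] dx 0.0072 dz -0.0132 ry 0.168
(24, 17.200000000000003, 7.1, 3) [-102.2   30.1] dx 0.0089 dz -0.0153 ry 0.195
(26, 18.8, 7.4, 3) [-100.6   32.3] dx 0.0107 dz -0.0173 ry 0.223
(28, 20.4, 7.699999999999999, 3) [-98.9  34.4] dx 0.0126 dz -0.0192 ry 0.251
(30, 22.0, 8.0, 3) [-97.   36.5] dx 0.0147 dz -0.0211 ry 0.279
(32, 23.6, 8.3, 3) [-95.1  38.6] dx 0.0168 dz -0.0230 ry 0.307
(34, 25.200000000000003, 8.6, 3) [-93.   40.6] dx 0.0191 dz -0.0247 ry 0.335
(36, 26.8, 8.9, 3) [-90.8  42.6] dx 0.0215 dz -0.0264 ry 0.363
(38, 28.400000000000002, 9.2, 3) [-88.4  44.5] dx 0.0240 dz -0.0281 ry 0.391
(40, 30.0, 9.5, 3) [-86.   46.3] dx 0.0267 dz -0.0297 ry 0.419
(42, 31.6, 9.8, 3) [-83.4  48.4] dx 0.0294 dz -0.0315 ry 0.447
(44, 33.2, 10.1, 3) [-80.7  50.4] dx 0.0323 dz -0.0332 ry 0.475
(46, 34.8, 10.399999999999999, 3) [-78.   52.4] dx 0.0353 dz -0.0349 ry 0.503
```

Call:
arm_command:
  steps:
    - {"dx": 0.0009,"dy": 0,"dz": -0.0023,"rx": 0,"ry": 0.028,"rz": 0,"jaw": 1}
    - {"dx": 0.0019,"dy": 0,"dz": -0.0046,"rx": 0,"ry": 0.056,"rz": 0,"jaw": 1}
    - {"dx": 0.003,"dy": 0,"dz": -0.0068,"rx": 0,"ry": 0.084,"rz": 0,"jaw": 1}
    - {"dx": 0.0043,"dy": 0,"dz": -0.009,"rx": 0,"ry": 0.112,"rz": 0,"jaw": 1}
    - {"dx": 0.0057,"dy": 0,"dz": -0.0112,"rx": 0,"ry": 0.14,"rz": 0,"jaw": 1}
    - {"dx": 0.0072,"dy": 0,"dz": -0.0132,"rx": 0,"ry": 0.168,"rz": 0,"jaw": 1}
    - {"dx": 0.0089,"dy": 0,"dz": -0.0153,"rx": 0,"ry": 0.195,"rz": 0,"jaw": 1}
    - {"dx": 0.0107,"dy": 0,"dz": -0.0173,"rx": 0,"ry": 0.223,"rz": 0,"jaw": 1}
    - {"dx": 0.0107,"dy": 0,"dz": -0.0173,"rx": 0,"ry": 0.223,"rz": 0,"jaw": 1}

```text
clock: 7.45
tcp_pos: [0.5445, -0.0372, 0.0324]
tool_rot: [3.139, -0.323, 1.83]
force: [0.8, -5.8, 1.8]
width: 0.0911
```

```bash
python3 -c "
from h import *
st()
for n in('scene',):
  p=get_image(n)[0];cv2.imwrite(f'pics/{n}5.png',p)
  c=p[150:260,220:360] ;cv2.imwrite(f'pics/{n}5c.png',cv2.resize(c,None,fx=5,fy=5))"
```

```text
t 7.45 B [ 0.0012 -0.1033  0.0324] F(B) [-0.72 -5.8   1.81] xB [-0.001  0.948  0.318] w 0.0911 j [-0.26  0.53  1.79  0.33  1.01 -0.72]
```

View pics/scene5c.png

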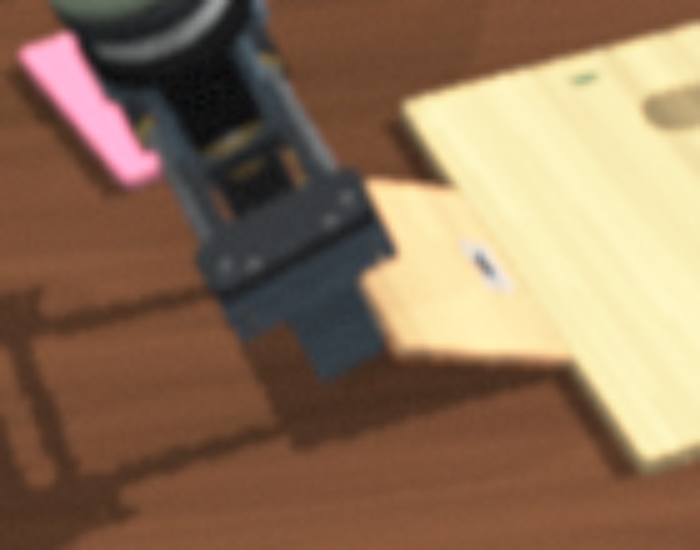

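```bash
python3 -c "
from plan import *
L=[(p,18.8+.65*(p-26),7.4+.1*(p-26),3) for p in range(28,54,2)]
show(L,np.array([-100.6,32.3]),18.8)"
```

```text
(28, 20.1, 7.6000000000000005, 3) [-99.   34.6] dx 0.0023 dz -0.0016 ry 0.023
(30, 21.400000000000002, 7.800000000000001, 3) [-97.2  36.8] dx 0.0046 dz -0.0032 ry 0.045
(32, 22.700000000000003, 8.0, 3) [-95.4  39. ] dx 0.0071 dz -0.0047 ry 0.068
(34, 24.0, 8.200000000000001, 3) [-93.4  41.1] dx 0.0096 dz -0.0060 ry 0.091
(36, 25.3, 8.4, 3) [-91.3  43.2] dx 0.0123 dz -0.0073 ry 0.113
(38, 26.6, 8.600000000000001, 3) [-89.1  45.2] dx 0.0150 dz -0.0085 ry 0.136
(40, 27.9, 8.8, 3) [-86.8  47.2] dx 0.0178 dz -0.0097 ry 0.159
(42, 29.200000000000003, 9.0, 3) [-84.4  49.4] dx 0.0208 dz -0.0110 ry 0.182
(44, 30.5, 9.200000000000001, 3) [-81.9  51.5] dx 0.0238 dz -0.0121 ry 0.204
(46, 31.8, 9.4, 3) [-79.3  53.5] dx 0.0270 dz -0.0132 ry 0.227
(48, 33.1, 9.600000000000001, 3) [-76.6  55.5] dx 0.0302 dz -0.0142 ry 0.250
(50, 34.400000000000006, 9.8, 3) [-73.8  57.3] dx 0.0334 dz -0.0151 ry 0.272
(52, 35.7, 10.0, 3) [-70.9  59.2] dx 0.0367 dz -0.0159 ry 0.295
```

Call:
arm_command:
  steps:
    - {"dx": 0.0023,"dy": 0,"dz": -0.0016,"rx": 0,"ry": 0.023,"rz": 0,"jaw": 1}
    - {"dx": 0.0046,"dy": 0,"dz": -0.0032,"rx": 0,"ry": 0.045,"rz": 0,"jaw": 1}
    - {"dx": 0.0071,"dy": 0,"dz": -0.0047,"rx": 0,"ry": 0.068,"rz": 0,"jaw": 1}
    - {"dx": 0.0096,"dy": 0,"dz": -0.006,"rx": 0,"ry": 0.091,"rz": 0,"jaw": 1}
    - {"dx": 0.0123,"dy": 0,"dz": -0.0073,"rx": 0,"ry": 0.113,"rz": 0,"jaw": 1}
    - {"dx": 0.015,"dy": 0,"dz": -0.0085,"rx": 0,"ry": 0.136,"rz": 0,"jaw": 1}
    - {"dx": 0.0178,"dy": 0,"dz": -0.0097,"rx": 0,"ry": 0.159,"rz": 0,"jaw": 1}
    - {"dx": 0.0208,"dy": 0,"dz": -0.011,"rx": 0,"ry": 0.182,"rz": 0,"jaw": 1}
    - {"dx": 0.0238,"dy": 0,"dz": -0.0121,"rx": 0,"ry": 0.204,"rz": 0,"jaw": 1}
    - {"dx": 0.027,"dy": 0,"dz": -0.0132,"rx": 0,"ry": 0.227,"rz": 0,"jaw": 1}
    - {"dx": 0.0302,"dy": 0,"dz": -0.0142,"rx": 0,"ry": 0.25,"rz": 0,"jaw": 1}
    - {"dx": 0.0334,"dy": 0,"dz": -0.0151,"rx": 0,"ry": 0.272,"rz": 0,"jaw": 1}
    - {"dx": 0.0367,"dy": 0,"dz": -0.0159,"rx": 0,"ry": 0.295,"rz": 0,"jaw": 1}

```text
clock: 8.8
tcp_pos: [0.5352, -0.0059, 0.059]
tool_rot: [3.141, -0.625, 1.829]
force: [-0.2, -0.8, -0.5]
width: 0.0908
```

```bash
python3 -c "
from h import *
st()
for n in('scene',):
  p=get_image(n)[0];cv2.imwrite(f'pics/{n}6.png',p)
  c=p[150:260,220:360] ;cv2.imwrite(f'pics/{n}6c.png',cv2.resize(c,None,fx=5,fy=5))"
```

```text
t 8.8 B [ 0.0002 -0.0706  0.059 ] F(B) [-0.45 -0.75 -0.53] xB [-0.     0.811  0.585] w 0.0908 j [-0.34  0.59  1.73  0.53  1.26 -0.88]
```

View pics/scene6c.png

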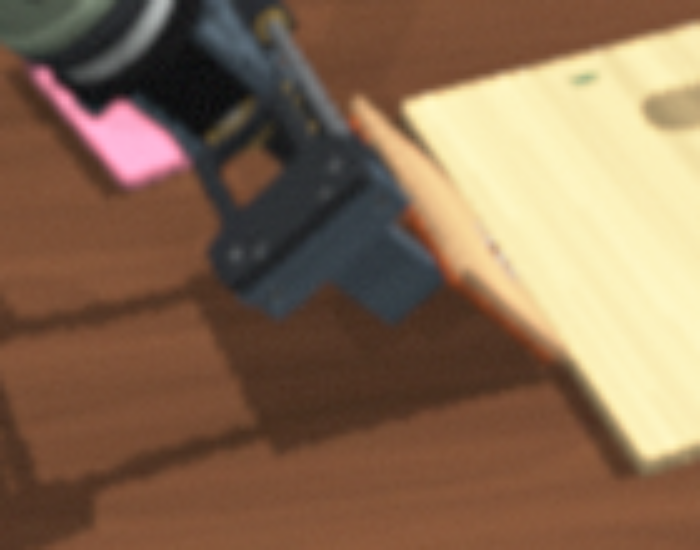

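```bash
python3 -c "
import numpy as np
q0=np.array([-70.9,59.2]);t0=np.radians(35.7);x=np.array([np.cos(t0),np.sin(t0)]);z=np.array([np.sin(t0),-np.cos(t0)])
for k in range(1,20):
  c=np.array([-57.9+3.2*k,68.5-.0*k]);th=np.radians(max(35.7-1.6*k,8));d=c-16*np.array([np.cos(th),np.sin(th)])-q0
  print(k,c,'dx %.4f dz %.4f ry %.3f'%(d@x/1e3,d@z/1e3,th-t0))"
```

```text
1 [-54.7  68.5] dx 0.0026 dz 0.0015 ry -0.028
2 [-51.5  68.5] dx 0.0052 dz 0.0029 ry -0.056
3 [-48.3  68.5] dx 0.0078 dz 0.0043 ry -0.084
4 [-45.1  68.5] dx 0.0105 dz 0.0057 ry -0.112
5 [-41.9  68.5] dx 0.0131 dz 0.0071 ry -0.140
6 [-38.7  68.5] dx 0.0158 dz 0.0086 ry -0.168
7 [-35.5  68.5] dx 0.0185 dz 0.0100 ry -0.195
8 [-32.3  68.5] dx 0.0212 dz 0.0114 ry -0.223
9 [-29.1  68.5] dx 0.0239 dz 0.0129 ry -0.251
10 [-25.9  68.5] dx 0.0266 dz 0.0143 ry -0.279
11 [-22.7  68.5] dx 0.0293 dz 0.0157 ry -0.307
12 [-19.5  68.5] dx 0.0321 dz 0.0172 ry -0.335
13 [-16.3  68.5] dx 0.0348 dz 0.0186 ry -0.363
14 [-13.1  68.5] dx 0.0376 dz 0.0201 ry -0.391
15 [-9.9 68.5] dx 0.0403 dz 0.0215 ry -0.419
16 [-6.7 68.5] dx 0.0431 dz 0.0230 ry -0.447
17 [-3.5 68.5] dx 0.0459 dz 0.0245 ry -0.475
18 [-0.3 68.5] dx 0.0486 dz 0.0262 ry -0.483
19 [ 2.9 68.5] dx 0.0512 dz 0.0281 ry -0.483
```

Call:
arm_command:
  steps:
    - {"dx": 0.0026,"dy": 0,"dz": 0.0015,"rx": 0,"ry": -0.028,"rz": 0,"jaw": 1}
    - {"dx": 0.0052,"dy": 0,"dz": 0.0029,"rx": 0,"ry": -0.056,"rz": 0,"jaw": 1}
    - {"dx": 0.0078,"dy": 0,"dz": 0.0043,"rx": 0,"ry": -0.084,"rz": 0,"jaw": 1}
    - {"dx": 0.0105,"dy": 0,"dz": 0.0057,"rx": 0,"ry": -0.112,"rz": 0,"jaw": 1}
    - {"dx": 0.0131,"dy": 0,"dz": 0.0071,"rx": 0,"ry": -0.14,"rz": 0,"jaw": 1}
    - {"dx": 0.0158,"dy": 0,"dz": 0.0086,"rx": 0,"ry": -0.168,"rz": 0,"jaw": 1}
    - {"dx": 0.0185,"dy": 0,"dz": 0.01,"rx": 0,"ry": -0.195,"rz": 0,"jaw": 1}
    - {"dx": 0.0212,"dy": 0,"dz": 0.0114,"rx": 0,"ry": -0.223,"rz": 0,"jaw": 1}
    - {"dx": 0.0239,"dy": 0,"dz": 0.0129,"rx": 0,"ry": -0.251,"rz": 0,"jaw": 1}
    - {"dx": 0.0266,"dy": 0,"dz": 0.0143,"rx": 0,"ry": -0.279,"rz": 0,"jaw": 1}

```text
clock: 9.85
tcp_pos: [0.5275, 0.0231, 0.0628]
tool_rot: [3.142, -0.342, 1.829]
force: [0.1, -1.2, 0.2]
width: 0.0909
```

```bash
python3 -c "
from h import *
st()
for n in('scene',):
  p=get_image(n)[0];cv2.imwrite(f'pics/{n}7.png',p)
  c=p[140:260,220:380] ;cv2.imwrite(f'pics/{n}7c.png',cv2.resize(c,None,fx=5,fy=5))"
```

```text
t 9.85 B [ 0.0002 -0.0406  0.0628] F(B) [-0.18 -1.18  0.22] xB [-0.     0.942  0.335] w 0.0909 j [-0.17  0.46  1.82  0.36  1.04 -0.64]
```

View pics/scene7c.png

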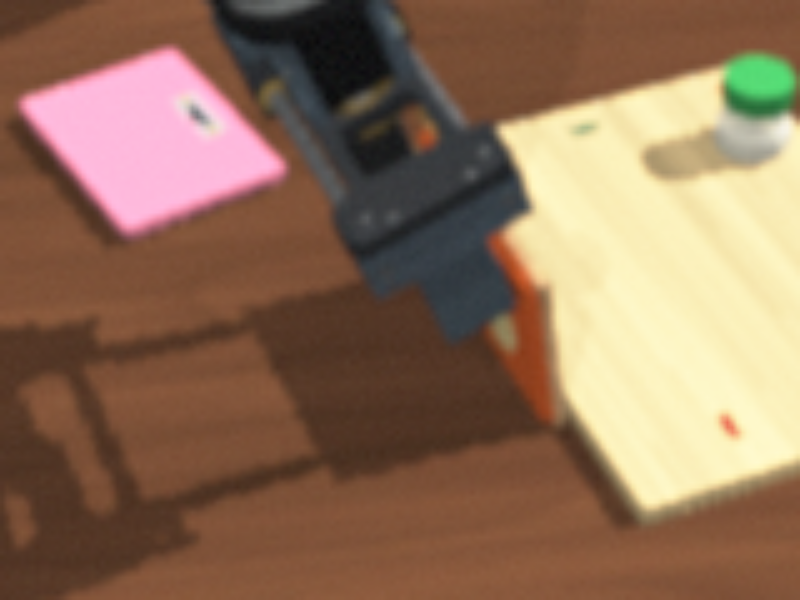

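```bash
python3 -c "
import numpy as np
t0=np.radians(19.7);x=np.array([np.cos(t0),np.sin(t0)]);z=np.array([np.sin(t0),-np.cos(t0)]);q0=np.array([-25.9,68.5])-16*x
for k in range(1,20):
  c=np.array([-25.9+2*k,68.5-.0*k]);th=np.radians(max(19.7-.8*k,8));d=c-16*np.array([np.cos(th),np.sin(th)])-q0
  print(k,c,'dx %.4f dz %.4f ry %.3f'%(d@x/1e3,d@z/1e3,th-t0))"
```

```text
1 [-23.9  68.5] dx 0.0019 dz 0.0005 ry -0.014
2 [-21.9  68.5] dx 0.0038 dz 0.0009 ry -0.028
3 [-19.9  68.5] dx 0.0057 dz 0.0014 ry -0.042
4 [-17.9  68.5] dx 0.0076 dz 0.0018 ry -0.056
5 [-15.9  68.5] dx 0.0095 dz 0.0023 ry -0.070
6 [-13.9  68.5] dx 0.0114 dz 0.0027 ry -0.084
7 [-11.9  68.5] dx 0.0133 dz 0.0032 ry -0.098
8 [-9.9 68.5] dx 0.0152 dz 0.0036 ry -0.112
9 [-7.9 68.5] dx 0.0171 dz 0.0041 ry -0.126
10 [-5.9 68.5] dx 0.0190 dz 0.0045 ry -0.140
11 [-3.9 68.5] dx 0.0209 dz 0.0050 ry -0.154
12 [-1.9 68.5] dx 0.0228 dz 0.0054 ry -0.168
13 [ 0.1 68.5] dx 0.0247 dz 0.0059 ry -0.182
14 [ 2.1 68.5] dx 0.0267 dz 0.0063 ry -0.195
15 [ 4.1 68.5] dx 0.0286 dz 0.0069 ry -0.204
16 [ 6.1 68.5] dx 0.0305 dz 0.0075 ry -0.204
17 [ 8.1 68.5] dx 0.0323 dz 0.0082 ry -0.204
18 [10.1 68.5] dx 0.0342 dz 0.0089 ry -0.204
19 [12.1 68.5] dx 0.0361 dz 0.0096 ry -0.204
```

Call:
arm_command:
  steps:
    - {"dx": 0.0019,"dy": 0,"dz": 0.0005,"rx": 0,"ry": -0.014,"rz": 0,"jaw": 1}
    - {"dx": 0.0038,"dy": 0,"dz": 0.0009,"rx": 0,"ry": -0.028,"rz": 0,"jaw": 1}
    - {"dx": 0.0057,"dy": 0,"dz": 0.0014,"rx": 0,"ry": -0.042,"rz": 0,"jaw": 1}
    - {"dx": 0.0076,"dy": 0,"dz": 0.0018,"rx": 0,"ry": -0.056,"rz": 0,"jaw": 1}
    - {"dx": 0.0095,"dy": 0,"dz": 0.0023,"rx": 0,"ry": -0.07,"rz": 0,"jaw": 1}
    - {"dx": 0.0114,"dy": 0,"dz": 0.0027,"rx": 0,"ry": -0.084,"rz": 0,"jaw": 1}
    - {"dx": 0.0133,"dy": 0,"dz": 0.0032,"rx": 0,"ry": -0.098,"rz": 0,"jaw": 1}
    - {"dx": 0.0152,"dy": 0,"dz": 0.0036,"rx": 0,"ry": -0.112,"rz": 0,"jaw": 1}
    - {"dx": 0.0171,"dy": 0,"dz": 0.0041,"rx": 0,"ry": -0.126,"rz": 0,"jaw": 1}
    - {"dx": 0.019,"dy": 0,"dz": 0.0045,"rx": 0,"ry": -0.14,"rz": 0,"jaw": 1}
    - {"dx": 0.0209,"dy": 0,"dz": 0.005,"rx": 0,"ry": -0.154,"rz": 0,"jaw": 1}
    - {"dx": 0.0228,"dy": 0,"dz": 0.0054,"rx": 0,"ry": -0.168,"rz": 0,"jaw": 1}

```text
clock: 11.1
tcp_pos: [0.5217, 0.0455, 0.0654]
tool_rot: [3.142, -0.175, 1.829]
force: [0.4, -0.1, 0.3]
width: 0.0913
```

```bash
python3 -c "
from h import *
st()
for n in('scene',):
  p=get_image(n)[0];cv2.imwrite(f'pics/{n}8.png',p)
  c=p[140:260,220:380] ;cv2.imwrite(f'pics/{n}8c.png',cv2.resize(c,None,fx=5,fy=5))"
```

```text
t 11.1 B [ 0.0002 -0.0174  0.0654] F(B) [ 0.39 -0.17  0.3 ] xB [-0.     0.985  0.174] w 0.0913 j [-0.04  0.41  1.86  0.21  0.93 -0.43]
```

View pics/scene8c.png

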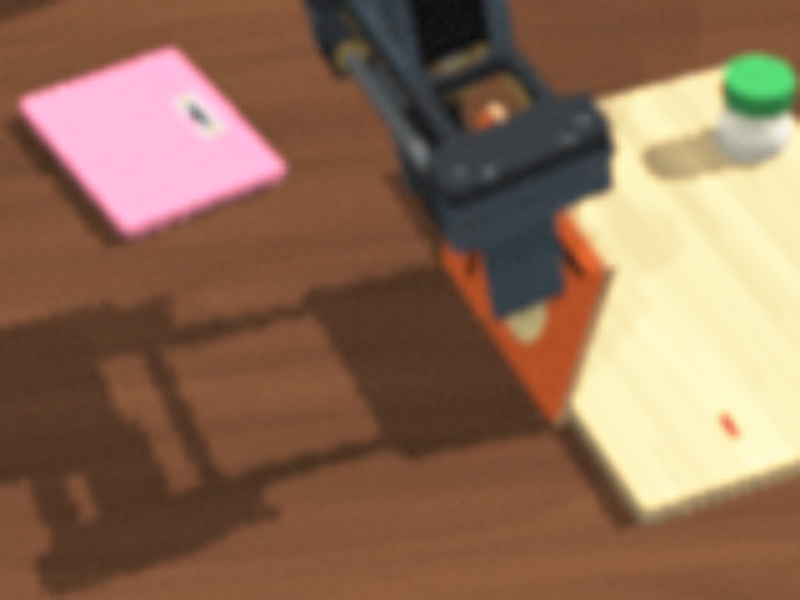

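Call:
arm_command:
  steps:
    - {"dx": 0.003,"dy": 0,"dz": 0.0005,"rx": 0,"ry": 0,"rz": 0,"jaw": 1}
    - {"dx": 0.006,"dy": 0,"dz": 0.001,"rx": 0,"ry": 0,"rz": 0,"jaw": 1}
    - {"dx": 0.009,"dy": 0,"dz": 0.0015,"rx": 0,"ry": 0,"rz": 0,"jaw": 1}
    - {"dx": 0.012,"dy": 0,"dz": 0.002,"rx": 0,"ry": 0,"rz": 0,"jaw": 1}
    - {"dx": 0.015,"dy": 0,"dz": 0.0026,"rx": 0,"ry": 0,"rz": 0,"jaw": 1}
    - {"dx": 0.018,"dy": 0,"dz": 0.003,"rx": 0,"ry": 0,"rz": 0,"jaw": 1}
    - {"dx": 0.021,"dy": 0,"dz": 0.0036,"rx": 0,"ry": 0,"rz": 0,"jaw": 1}
    - {"dx": 0.024,"dy": 0,"dz": 0.004,"rx": 0,"ry": 0,"rz": 0,"jaw": 1}

```text
clock: 11.95
tcp_pos: [0.5154, 0.0691, 0.0656]
tool_rot: [3.142, -0.176, 1.829]
force: [-1.0, -0.0, 0.0]
width: 0.0913
```

```bash
python3 -c "
from h import *
st()
for n in('scene',):
  p=get_image(n)[0];cv2.imwrite(f'pics/{n}9.png',p)
  c=p[140:260,220:380] ;cv2.imwrite(f'pics/{n}9c.png',cv2.resize(c,None,fx=5,fy=5))"
```

```text
t 11.95 B [0.0002 0.007  0.0656] F(B) [-0.98  0.23  0.05] xB [-0.     0.985  0.175] w 0.0913 j [ 0.    0.4   1.88  0.21  0.92 -0.39]
```

View pics/scene9c.png

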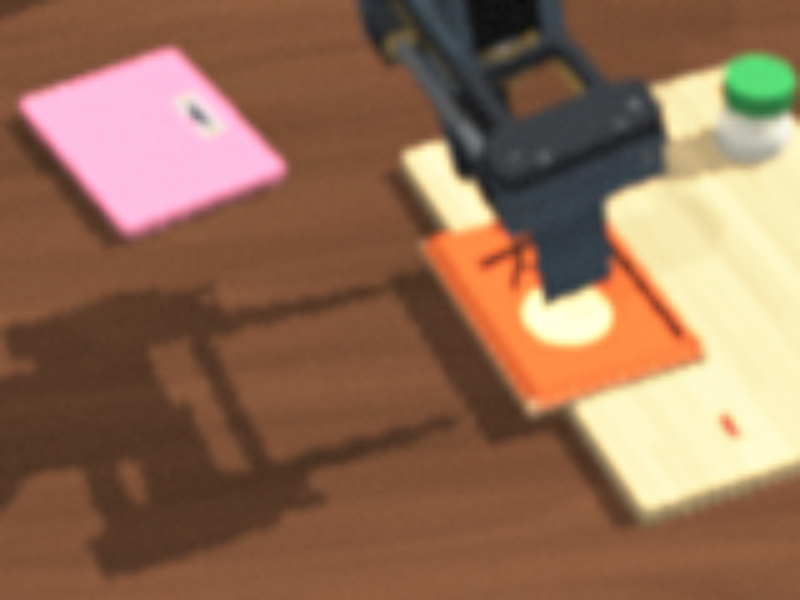

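```bash
python3 -c "
from h import *
print(delta((0,.0,.08),0));print(delta((0,-.08,.06),0))
p=cv2.imread('pics/scene9.png');h=cv2.cvtColor(p,cv2.COLOR_BGR2HSV)
m=cv2.inRange(h,(5,150,150),(18,255,255));m[:170]=0;m[230:]=0;m[:,:290]=0;m[:,370:]=0
c=quad(m)[0];a=cv2.approxPolyDP(cv2.convexHull(c),3,True)[:,0]
for u in a: print(u,(toB(ray('scene',u,.019))*1e3).round(1))
"
```

```text
(array([-0.0048, -0.0001, -0.0154]), array([-0.0002, -0.1764,  0.0003]))
(array([-0.087 , -0.0002, -0.0098]), array([-0.0002, -0.1764,  0.0003]))
[342 186] [-28.8  69.7  19. ]
[359 211] [69.6 65.1 19. ]
[324 219] [ 61.2 -23.1  19. ]
[305 188] [-58.5 -20.1  19. ]
[319 184] [-59.   19.1  19. ]
```

Call:
arm_command:
  steps:
    - {"dx": -0.003,"dy": 0,"dz": -0.015,"rx": 0,"ry": -0.08,"rz": 0,"jaw": 1}
    - {"dx": -0.03,"dy": 0,"dz": -0.015,"rx": 0,"ry": -0.176,"rz": 0,"jaw": 1}
    - {"dx": -0.06,"dy": 0,"dz": -0.012,"rx": 0,"ry": -0.176,"rz": 0,"jaw": 1}
    - {"dx": -0.087,"dy": 0,"dz": -0.0098,"rx": 0,"ry": -0.176,"rz": 0,"jaw": 1}
    - {"dx": -0.087,"dy": 0,"dz": -0.0098,"rx": 0,"ry": -0.176,"rz": 0,"jaw": 1}
    - {"dx": -0.087,"dy": 0,"dz": -0.0098,"rx": 0,"ry": -0.176,"rz": 0,"jaw": 1}

```text
clock: 12.6
tcp_pos: [0.5376, -0.0157, 0.0599]
tool_rot: [-3.141, -0.001, 1.827]
force: [0.2, 0.2, 0.2]
width: 0.091
```

```bash
python3 -c "
from h import *
st();print(delta((0,-.075,.0155),0))
for n in('scene','top'):
  p=get_image(n)[0];cv2.imwrite(f'pics/{n}10.png',p)
  c=p[140:260,220:380] ;cv2.imwrite(f'pics/{n}10c.png',cv2.resize(c,None,fx=5,fy=5))"
```

```text
t 12.6 B [ 0.     -0.0807  0.0599] F(B) [0.27 0.11 0.23] xB [0.001 1.    0.001] w 0.091 j [-0.05  0.41  1.86  0.    0.87 -0.31]
(array([ 0.0056, -0.    ,  0.0444]), array([-0.0004, -0.0007, -0.0012]))
```

View pics/scene10c.png

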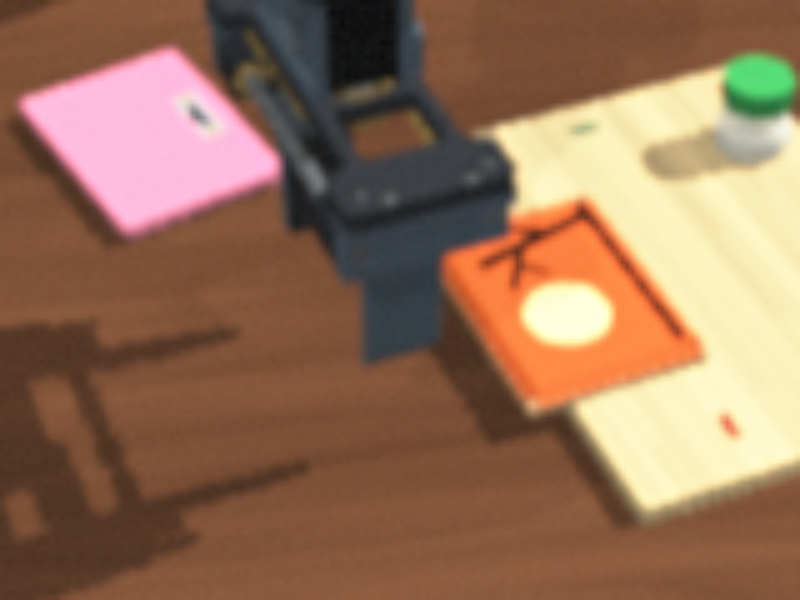

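View pics/top10c.png

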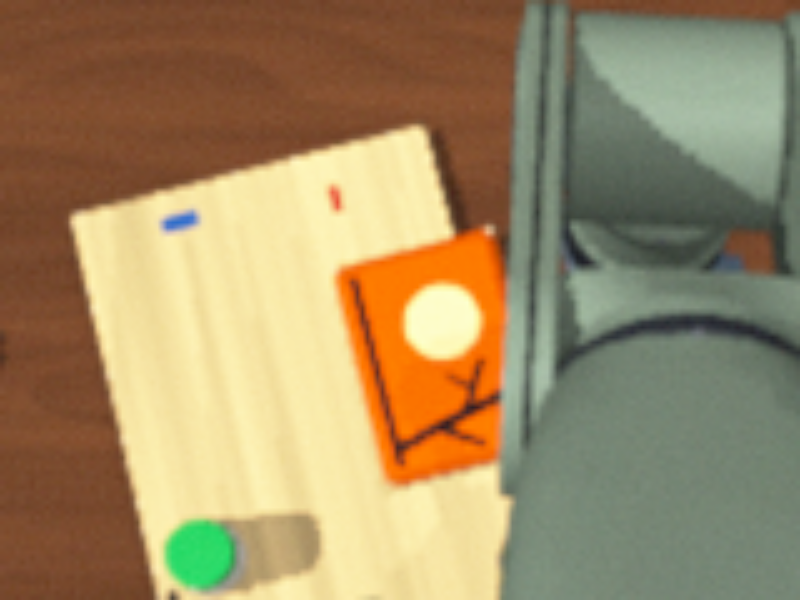

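Call:
arm_command:
  steps:
    - {"dx": 0,"dy": 0,"dz": 0.03,"rx": 0,"ry": 0,"rz": 0,"jaw": 1}
    - {"dx": 0,"dy": 0,"dz": 0.0445,"rx": 0,"ry": 0,"rz": 0,"jaw": 1}
    - {"dx": 0.005,"dy": 0,"dz": 0.0445,"rx": 0,"ry": 0,"rz": 0,"jaw": 1}
    - {"dx": 0.015,"dy": 0,"dz": 0.0445,"rx": 0,"ry": 0,"rz": 0,"jaw": 1}
    - {"dx": 0.025,"dy": 0,"dz": 0.0445,"rx": 0,"ry": 0,"rz": 0,"jaw": 1}
    - {"dx": 0.032,"dy": 0,"dz": 0.0445,"rx": 0,"ry": 0,"rz": 0,"jaw": 1}
    - {"dx": 0.036,"dy": 0,"dz": 0.0445,"rx": 0,"ry": 0,"rz": 0,"jaw": 1}
    - {"dx": 0.04,"dy": 0,"dz": 0.0445,"rx": 0,"ry": 0,"rz": 0,"jaw": 1}
    - {"dx": 0.044,"dy": 0,"dz": 0.0445,"rx": 0,"ry": 0,"rz": 0,"jaw": 1}
    - {"dx": 0.048,"dy": 0,"dz": 0.0445,"rx": 0,"ry": 0,"rz": 0,"jaw": 1}
    - {"dx": 0.052,"dy": 0,"dz": 0.0445,"rx": 0,"ry": 0,"rz": 0,"jaw": 1}
    - {"dx": 0.056,"dy": 0,"dz": 0.0445,"rx": 0,"ry": 0,"rz": 0,"jaw": 1}
    - {"dx": 0.06,"dy": 0,"dz": 0.0445,"rx": 0,"ry": 0,"rz": 0,"jaw": 1}
    - {"dx": 0.064,"dy": 0,"dz": 0.0445,"rx": 0,"ry": 0,"rz": 0,"jaw": 1}
    - {"dx": 0.068,"dy": 0,"dz": 0.0445,"rx": 0,"ry": 0,"rz": 0,"jaw": 1}
    - {"dx": 0.072,"dy": 0,"dz": 0.0445,"rx": 0,"ry": 0,"rz": 0,"jaw": 1}
    - {"dx": 0.076,"dy": 0,"dz": 0.0445,"rx": 0,"ry": 0,"rz": 0,"jaw": 1}
    - {"dx": 0.079,"dy": 0,"dz": 0.0445,"rx": 0,"ry": 0,"rz": 0,"jaw": 1}
    - {"dx": 0.079,"dy": 0,"dz": 0.0445,"rx": 0,"ry": 0,"rz": 0,"jaw": 1}

```text
clock: 14.6
tcp_pos: [0.5174, 0.0613, 0.0155]
tool_rot: [-3.141, -0.0, 1.829]
force: [-0.2, 0.4, -0.7]
width: 0.0912
```

```bash
python3 -c "
from h import *
st()
for n in('scene','top'):
  p=get_image(n)[0];cv2.imwrite(f'pics/{n}11.png',p)
  c=p[140:260,220:380] ;cv2.imwrite(f'pics/{n}11c.png',cv2.resize(c,None,fx=5,fy=5))"
```

```text
t 14.6 B [ 0.0001 -0.0011  0.0155] F(B) [-0.08  0.42 -0.68] xB [-0.  1.  0.] w 0.0912 j [ 0.1   0.45  1.95  0.    0.75 -0.16]
```

View pics/scene11c.png

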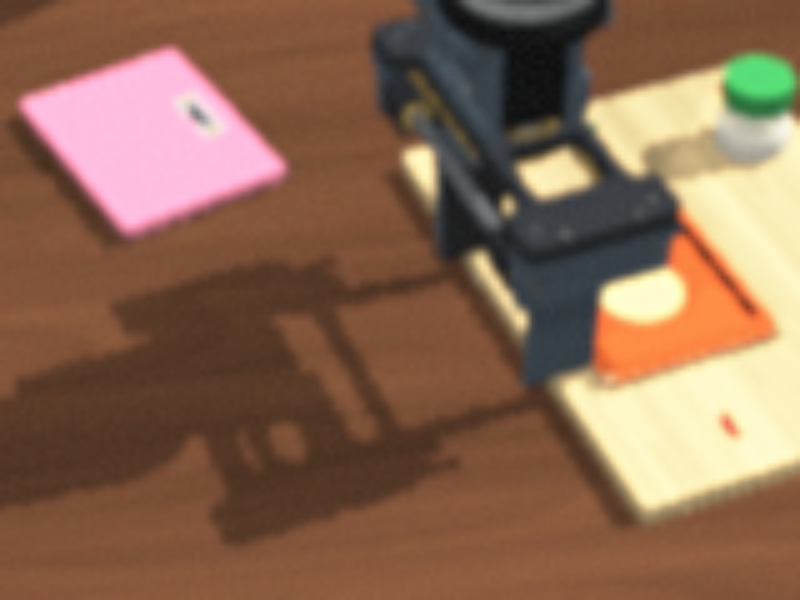

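Everything looks as planned, with the plaque clear of the edge. I'll retreat straight back, then up, then swing away for an open view.

Call:
arm_command:
  steps:
    - {"dx": -0.02,"dy": 0,"dz": 0,"rx": 0,"ry": 0,"rz": 0,"jaw": 1}
    - {"dx": -0.05,"dy": 0,"dz": -0.02,"rx": 0,"ry": 0,"rz": 0,"jaw": 1}
    - {"dx": -0.09,"dy": 0,"dz": -0.06,"rx": 0,"ry": 0,"rz": 0,"jaw": 1}
    - {"dx": -0.12,"dy": 0,"dz": -0.1,"rx": 0,"ry": 0,"rz": 0,"jaw": 1}
    - {"dx": -0.16,"dy": 0,"dz": -0.13,"rx": 0,"ry": 0,"rz": 0,"jaw": 1}
    - {"dx": -0.2,"dy": -0.02,"dz": -0.16,"rx": 0,"ry": 0,"rz": 0,"jaw": 1}
    - {"dx": -0.25,"dy": -0.04,"dz": -0.19,"rx": 0,"ry": 0,"rz": 0,"jaw": 1}
    - {"dx": -0.3,"dy": -0.06,"dz": -0.2,"rx": 0,"ry": 0,"rz": 0,"jaw": 1}
    - {"dx": -0.35,"dy": -0.08,"dz": -0.2,"rx": 0,"ry": 0,"rz": 0,"jaw": 1}
    - {"dx": -0.35,"dy": -0.08,"dz": -0.2,"rx": 0,"ry": 0,"rz": 0,"jaw": 1}
    - {"dx": -0.35,"dy": -0.08,"dz": -0.2,"rx": 0,"ry": 0,"rz": 0,"jaw": 1}
    - {"dx": -0.35,"dy": -0.08,"dz": -0.2,"rx": 0,"ry": 0,"rz": 0,"jaw": 1}
    - {"dx": -0.35,"dy": -0.08,"dz": -0.2,"rx": 0,"ry": 0,"rz": 0,"jaw": 1}
    - {"dx": -0.35,"dy": -0.08,"dz": -0.2,"rx": 0,"ry": 0,"rz": 0,"jaw": 1}

```text
clock: 16.1
tcp_pos: [0.5297, -0.2967, 0.2153]
tool_rot: [-3.141, -0.001, 1.83]
force: [-0.7, 0.1, -0.6]
width: 0.0917
```

```bash
python3 -c "
from h import *
st()
for n in('scene','top'):
  p=get_image(n)[0];cv2.imwrite(f'pics/{n}12.png',p)
  h=cv2.cvtColor(p,cv2.COLOR_BGR2HSV)
  m=cv2.inRange(h,(4,150,150),(18,255,255))
  c=[c for c in quad(m) if cv2.contourArea(c)>300]
  for c in c:
    b=cv2.boundingRect(c);print(n,b)
    if 225<b[0]<400:
      for u in cv2.boxPoints(cv2.minAreaRect(c)) if n=='top' else cv2.approxPolyDP(cv2.convexHull(c),4,True)[:,0]: print(u,(toB(ray(n,u,.02))*1e3).round(1))
"
```

```text
t 16.1 B [-0.0792 -0.3504  0.2153] F(B) [-0.63  0.28 -0.64] xB [-0.002  1.     0.001] w 0.0917 j [-0.53  0.37  1.48  0.    1.29 -0.79]
scene (0, 294, 78, 79)
scene (320, 175, 54, 41)
[373 206] [ 68.4 104.1  20. ]
[340 214] [61.8 18.3 20. ]
[320 185] [-53.3  19.2  20. ]
[351 175] [-58.5 111.2  20. ]
scene (598, 217, 26, 20)
top (273, 190, 43, 51)
[272.00003 197.00005] [ 67.6 112.4  20. ]
[304.7059  188.82356] [67.  16.6 20. ]
[315.64706 232.58827] [-62.3  18.   20. ]
[282.9412  240.76476] [-61.1 111.6  20. ]
top (484, 90, 46, 45)
top (280, 154, 98, 10)
[280. 154.] [186.   60.5  20. ]
[377. 154.] [ 113.8 -212.1   20. ]
[377. 163.] [  87.7 -204.4   20. ]
[280. 163.] [159.5  66.9  20. ]
```

View pics/top12.png

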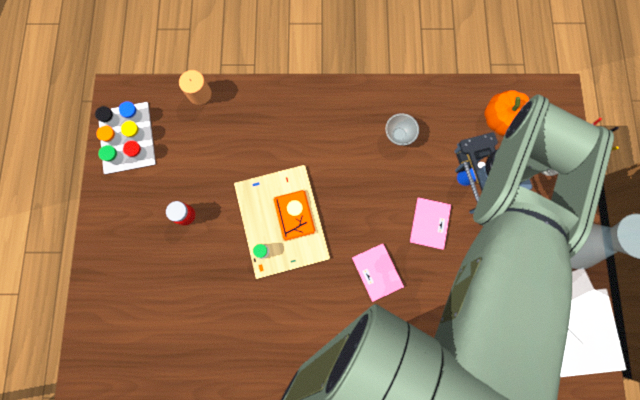

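View pics/scene12.png

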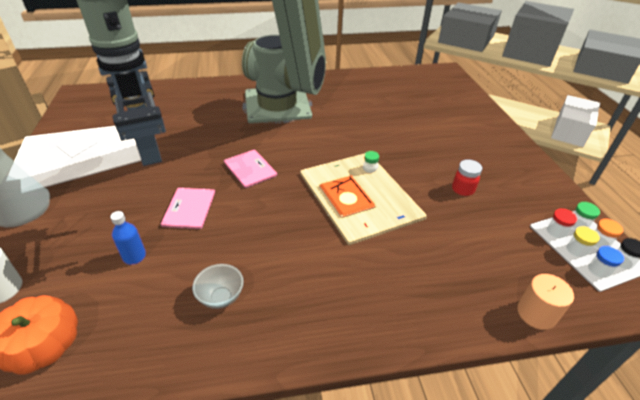

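```bash
python3 -c "
from rig import manip
print(manip.sign_off())"
```

```text
the job is handed in; nothing more can be done
None
```

The plaque now lies painted side up, entirely on the board, and I handed the job in at about 16 s of the 58 s allowed. I pushed it square against the board's edge with the two open fingertips, tipped it up and over that edge, then pushed it on. It was never gripped or picked up.

- **Position:** in the last pictures from both cameras, the plaque spans about 17 to 112 mm in from the board's edge and is about parallel to it.
- **Other objects:** by eye in those pictures, the bottle, candle jar, bowl, pigment jar and pink look-alikes were where they started. The top view partly hid the bottle, but the scene view showed it clearly.
- **Force:** the highest reading was about 12 N, when the plaque was pressed against the board's edge. Readings came only at the end of each move.
- **Robot:** it was parked well clear and touching nothing.
- **Disagreements:** the two cameras differed by up to about 9 mm on the plaque's corners. The nearest corner still read about 17 mm inside the board's edge. My first move command was refused for leaving out fields, and nothing moved.

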